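# Switch on the doughnut display for opening

## Task

Start up the doughnut display by pressing the keys on the three black switch blocks on the counter, in this order: first the long bar key (main power), then the square key (fan), last the round key (warming lamps). Press each key lightly with the fingertips, straight down until it stops and stays in, and press no key before its turn. Do not pick up, tip or shove the blocks along, leave the other things on the counter alone, and finish with the hand clear.

Things in the scene. Friction and masses are not known exactly. Their poses are not given: they have to be found in the camera images.
- bar_box: main power switch block: a loose black box 80 x 80 mm and 36 mm high on a rubber foot, 0.4 to 0.8 kg, standing freely on the counter, with a long bar key, 22 x 70 mm (long along the block's y axis) in white plastic in the middle of its top. Origin: centre of the underside; z up.
- bar_top (a point): centre of the top face of the main power block's key (a long bar key, 22 x 70 mm (long along the block's y axis)); 62 mm above the counter with the key up, 52 mm with it fully down. Moves with the key.
- bar_key (a joint): how far that key is pressed down, m: 0 up, 0.010 at its stop. It resists with 3 N at the top rising to about 5 N at the stop, where the cap on top begins to give on a spring (6 N, then about 1 N more per mm, for up to 10 mm, springing back when released); the key itself stays wherever it is left (no spring back); past 0.006 it counts as in. All three start up.
- square_box: fan switch block: a loose black box 80 x 80 mm and 36 mm high on a rubber foot, 0.4 to 0.8 kg, standing freely on the counter, with a 46 x 46 mm square key in white plastic in the middle of its top. Origin: centre of the underside; z up.
- square_top (a point): centre of the top face of the fan block's key (a 46 x 46 mm square key); 62 mm above the counter with the key up, 52 mm with it fully down. Moves with the key.
- square_key (a joint): how far that key is pressed down, m: 0 up, 0.010 at its stop. It resists with 3 N at the top rising to about 5 N at the stop, where the cap on top begins to give on a spring (6 N, then about 1 N more per mm, for up to 10 mm, springing back when released); the key itself stays wherever it is left (no spring back); past 0.006 it counts as in. All three start up.
- round_box: warming lamps switch block: a loose black box 80 x 80 mm and 36 mm high on a rubber foot, 0.4 to 0.8 kg, standing freely on the counter, with a round key, 30 mm in diameter in white plastic in the middle of its top. Origin: centre of the underside; z up.
- round_top (a point): centre of the top face of the warming lamps block's key (a round key, 30 mm in diameter); 62 mm above the counter with the key up, 52 mm with it fully down. Moves with the key.
- round_key (a joint): how far that key is pressed down, m: 0 up, 0.010 at its stop. It resists with 3 N at the top rising to about 5 N at the stop, where the cap on top begins to give on a spring (6 N, then about 1 N more per mm, for up to 10 mm, springing back when released); the key itself stays wherever it is left (no spring back); past 0.006 it counts as in. All three start up.
- mug: bystander: white mug, 76 mm across, 90 mm high, loose. Origin: centre of the underside.
- jar: bystander: glass sugar jar with steel cap, 60 mm across, 85 mm high, loose. Origin: centre of the underside.
- doughnut: bystander: filled round doughnut with chocolate top, 84 mm across, 35 mm high, loose. Origin: centre of the underside.
There are look-alikes about, which are no part of the job. Leave any yellow look-alike of the square_box alone.

How it is judged:
On the way, in this order (a step that is already met when the one before it is completed fails the run):
1. the long bar key is pressed in and stays in (value of joint bar_key above 0.006 m), for 0.2 s.
2. the square key is pressed in and stays in (value of joint square_key above 0.006 m), for 0.2 s.
3. the round key is pressed in and stays in (value of joint round_key above 0.006 m), for 0.2 s.
At the end, for the whole second after the job is handed in: All three keys are more than 6 mm in (of 10 mm), pressed in the order bar, square, round; every switch block stands upright, at rest and within 15 mm of where it started; mug, jar and doughnut are within 15 mm of where they stood (value of joint each of bar_key, square_key, round_key above 0.006 m and distance of each of bar_box, square_box, round_box, mug, jar, doughnut from where it was at the start of the episode below 0.015 m and angle between each of bar_box, square_box, round_box's own z axis and vertical below 0.05 rad and linear speed of each of bar_box, square_box, round_box below 0.01 m/s); the robot touches nothing.
It fails at once if the square key is pressed before the bar key is in (value of joint square_key above 0.003 m and not (value of joint bar_key above 0.006 m)).
It fails at once if the round key is pressed before the square key is in (value of joint round_key above 0.003 m and not (value of joint square_key above 0.006 m)).
It fails at once if a switch block is lifted, tipped, or pushed more than 15 mm from where it stood (distance of any of bar_box, square_box, round_box from where it was at the start of the episode above 0.015 m or height (world z) of any of bar_box, square_box, round_box above 0.006 m or angle between any of bar_box, square_box, round_box's own z axis and vertical above 0.15 rad).
It fails at once if a switch block or its key is pressed harder than 25 N, or with anything but the fingers (contact force between the fingers and bar_box above 25 N or contact force between the fingers and square_box above 25 N or contact force between the fingers and round_box above 25 N or contact force between the arm and bar_box above 2 N or contact force between the arm and square_box above 2 N or contact force between the arm and round_box above 2 N).
It fails at once if the mug, jar or doughnut is moved more than 15 mm or tipped (distance of any of mug, jar, doughnut from where it was at the start of the episode above 0.015 m or angle between any of mug, jar, doughnut's own z axis and vertical above 0.2 rad).
It also fails if it takes over 48 s, if anything falls off the work surface, if the arm or the gripper's body presses on something with over 40 N, if the wrist force passes 120 N, or if a joint passes its speed limit or range.

## Robot

A 6-joint arm with a two-finger parallel gripper is mounted at the origin on the work surface. World frame = base frame: x ahead of the robot, y to its left, z up, the work surface at z = 0. Lengths are in m, angles in rad, forces in N, time in s.
With the tool pointing down it reaches from about 0.325 to 0.9 m from the base axis. Payload 3.5 kg.
Tool frame: the origin (TCP) lies at the very end of the fingers, on their centre line; the grasp point (between the pads) lies 19 mm behind it; z points along the fingers, y is the line along which they close (so a half turn about z gives the same grasp; the last joint's range is limited). The gripper opens to 85 mm and grips with 20 to 120 N. Pads are 22 mm wide; open, the fingers measure 114 mm over their backs; the gripper's body (76 mm by 85 mm) begins 54 mm behind the grasp point. The pads swing forward as they close: fully open they stand 13 mm farther back than shut.
Start: joints at [1.22, 0.276, -0.026, 1.268, 0, 1.467], TCP at [0.153, 0.606, 0.231] pointing down, gripper open.
Joint ranges: [-3.12, 3.12], [-0.85, 1.88], [-1.08, 1.24], [-1.95, 2.15], [-1.57, 1.53], [-3.14, 3.14]. Speed limits (rad/s): [2.57, 2.57, 3.14, 3.14, 3.14, 3.14].

## Interface

Orientations are given as a unit quaternion [w, x, y, z].
In Python, from station import env, camera, nets gives the robot as it stands. The module is installed in compiled form; this text tells all that it offers.
- The arm moves only by the tool drive_tool, never from a script. Its argument "steps" is a list of rows, each a list of 2 entries, a list of its own where there are three numbers: the shift along the tool's x, y, z in cm, then the turn about the tool's z in degrees. In form: [[[dx, dy, dz], turn], ...]. A call has 1 to 8 rows; each row is the pose to reach, as a shift and turn from the pose commanded when the call began, along the tool's axes at that moment; what a row does not reach only later rows make up. A row lasts 1/12 s, in which the tool goes at most 41.7 mm and 7.16 degrees, less where a joint would pass 70% of its speed; a pose out of reach is approached as far as the arm can. A call with a gripper value outside its range is refused whole. "grip" is the closure, from -1 (fully open) to 1 (shut), set as the call begins (left out, the last holds). The fingers move at their own pace and stop on an object; "force" is the grip in N (left out, the last holds). Time passes only in rows, so rows that repeat a pose let the fingers close. It gives the time, the measured TCP pose, the force, the opening and the grip force at its end, in the units of the state.
- env.sense(): the state, without advancing time (a new reading comes with each control period).
- camera(name): name is "side" or "top" or "wrist"; returns a dict with "img" (384x512x3 uint8, red, green, blue), "camera_matrix" (3x3 intrinsics, pixels), "position" and "orientation" of the camera in the world; the wrist camera has in their place "hand_eye" (4x4, takes a point from camera to tool coordinates, whose origin is the TCP and whose axes are the flange's). Camera axes: x right, y up, looking along -z (the intrinsics and any distortion apply to the point x, -y, -z); pixel columns grow to the right and rows downward; lengths in m; the calibration is good to about 2 mm. A picture is of the moment at which its call begins: read the wrist's pose just before it. There is no depth.
- env.finish_job(): hands the job in; it is judged then, once.
Trained networks look in a picture, given as the dict that the camera call returned (one of the last four; its "shot" number tells which), for a name from the list of things; names that differ only in an ending like _2 or _b are one class to them, and where a whole thing is asked for, a point or a joint stands for the part that bears it (a point fixed in the world has none). Each returns a list of dicts, best first, with "p" (0 to 1); they miss things now and then, are a little off and sometimes report something else, mostly with a low value. They report only what shows in the picture. A call takes as long as a camera call. They do not tell look-alikes from the thing itself.
- nets.boxes_of(picture, target): "bbox" ([left, top, width, height] in pixels, round what is visible of it).
- nets.silhouettes(picture, target): "region" (384x512 bool, what is visible of it) and "bbox" ([left, top, width, height] in pixels, round what is visible of it).
The state is a dict: "time_s": time; "q": joint angles; "dq": joint speeds; "tau": joint torques, N m; "position": TCP position; "ee_rot": TCP orientation; "force": force on the tool from outside, world axes, zero at the start; "ft_torque": the same for the moment, N m; "finger_gap": finger opening in m; "finger_force": force on a finger pad.
Only numpy, scipy, OpenCV 4.12 (cv2) and the standard library are available. Lean on these libraries where they do the work, as an engineer would, in place of code of your own. Each camera call takes 0.05 s, during which the arm holds its last target. There are 200 camera calls.

## Working session

There is one attempt and no reset: what is moved stays moved. The work goes in short steps, Python scripts to look and compute and a tool call to move; the robot and the scene stay as the last step left them, time stands still between calls to the robot, and variables do not carry over. Pictures are saved under pics/ and viewed, at most 10 in all, crops included, and the job is handed in when it is done.

Besides the shell and the picture viewer there is one more tool, called after "Emit:" by a JSON object that holds its "fn" and its "kwargs". drive_tool: Moves the arm, as the interface text tells. Its arguments: {"type":"object","properties":{"steps":{"type":"array","items":{"type":"array"}},"grip":{"type":"number"},"force":{"type":"number"}},"required":["steps"]}

```bash
mkdir -p pics
cat > h.py <<'E'
import numpy as np, cv2
from scipy.spatial.transform import Rotation as R
from station import env, camera, nets
def rot(q): return R.from_quat([q[1],q[2],q[3],q[0]]).as_matrix()
def campose(p,s):
    if "hand_eye" in p:
        H=np.array(p["hand_eye"]); T=np.eye(4); T[:3,:3]=rot(s["ee_rot"]); T[:3,3]=s["position"]; M=T@H
        return M[:3,:3],M[:3,3]
    return rot(p["orientation"]),np.array(p["position"])
def toplane(p,s,uv,z):
    Rm,t=campose(p,s); K=np.array(p["camera_matrix"])
    d=np.linalg.solve(K,[uv[0],uv[1],1.]); d=Rm@(d*[1,-1,-1])
    return t+d*(z-t[2])/d[2]
def save(p,n): cv2.imwrite("pics/"+n,p["img"][:,:,::-1])
E
python3 - <<'E'
from h import *
s=env.sense(); print(s)
for c in ["top","side","wrist"]:
    p=camera(c); save(p,c+"0.png")
    print(c,{k:v for k,v in p.items() if k!="img"})
    for n in ["bar_box","square_box","round_box","bar_top","mug","jar","doughnut"]:
        for b in nets.boxes_of(p,n)[:4]:
            x,y,w,h=b["bbox"]; z=.036 if c!='side' else .03
            print(n,round(b["p"],2),np.round(b["bbox"]),toplane(p,s,(x+w/2,y+h/2),z).round(3))
E
```

```text
{'time_s': 0.0, 'q': array([ 1.21963595e+00,  2.77121043e-01, -2.78955644e-02,  1.26796399e+00,
       -2.16762240e-06,  1.46737965e+00]), 'dq': array([-8.79975032e-04, -8.17990336e-05,  1.46503990e-05, -1.57951302e-03,
        1.70833613e-03, -9.21627377e-04]), 'tau': array([-1.65289657e-03, -4.45507658e+01,  2.95204335e+01,  1.63133699e-02,
       -1.41481396e-04,  2.62621391e-07]), 'position': array([0.15301472, 0.6051853 , 0.23016018]), 'ee_rot': array([-2.45042051e-04,  1.23555229e-01,  9.92337096e-01, -1.06429047e-03]), 'force': array([ 0.61450698, -0.07152228,  0.33374935]), 'ft_torque': array([-0.01091319, -0.06082773,  0.03290326]), 'finger_force': 0.0, 'finger_gap': 0.0854819945529226}
top {'camera_matrix': array([[437.85200014,   0.        , 252.86578723],
       [  0.        , 437.85200014, 186.33357411],
       [  0.        ,   0.        ,   1.        ]]), 'position': array([0.3616668 , 0.05457856, 1.17494171]), 'orientation': array([-0.70576582, -0.04148334,  0.02599853,  0.70675159]), 'shot': 1}
bar_box 0.91 [365. 168.  39.  41.] [ 0.465 -0.262  0.036]
bar_box 0.52 [37
[... 1656 characters left out ...]
 [193. 184.  14.  16.] [0.645 0.024 0.03 ]
doughnut 0.56 [152. 223.  43.  32.] [0.663 0.203 0.03 ]
wrist {'camera_matrix': array([[317.2443683 ,   0.        , 256.50280422],
       [  0.        , 317.2443683 , 190.80643692],
       [  0.        ,   0.        ,   1.        ]]), 'hand_eye': array([[ 1.56315009e-04,  9.61350490e-01,  2.75327463e-01,
         6.91145939e-02],
       [ 9.99999490e-01,  1.24550833e-04, -1.00263130e-03,
         2.37255409e-04],
       [-9.98172359e-04,  2.75327479e-01, -9.61349979e-01,
        -1.43208032e-01],
       [ 0.00000000e+00,  0.00000000e+00,  0.00000000e+00,
         1.00000000e+00]]), 'shot': 3}
square_box 0.62 [ 45. 283.  59.  25.] [0.254 0.351 0.036]
```

```bash
cd pics; python3 -c "
import cv2,numpy as np
cv2.imwrite('m.png',cv2.resize(np.hstack([cv2.imread('top0.png'),cv2.imread('side0.png')]),(800,300)))"
```

```text
(no output)
```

View pics/top0.png

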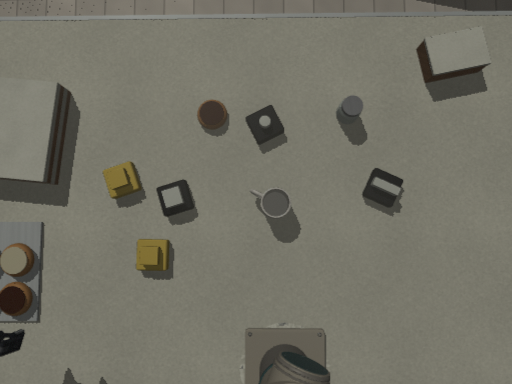

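View pics/side0.png

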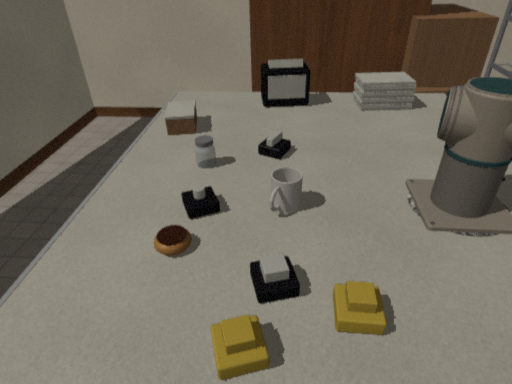

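Top view: bar block at (383,188), square block at (175,198) and round block at (265,124). The yellow look-alikes are at (121,180) and (153,254). I'll refine the key tops from the white pixels.

```bash
cat >> h.py <<'E'
def keytop(p,s,bb,z=.062,thr=None):
    x,y,w,h=[int(round(v)) for v in bb]
    g=cv2.cvtColor(p["img"],cv2.COLOR_RGB2GRAY)[y:y+h,x:x+w]
    t,m=cv2.threshold(g,0,255,cv2.THRESH_OTSU) if thr is None else cv2.threshold(g,thr,255,0)
    n,l,st,c=cv2.connectedComponentsWithStats(m)
    d=np.linalg.norm(c[1:]-[w/2,h/2],axis=1)-.02*st[1:,4]; i=1+d.argmin()
    cnt=cv2.findContours((l==i).astype(np.uint8),0,2)[0][0]
    q=np.array([toplane(p,s,(u[0]+x,u[1]+y),z)[:2] for u in cnt[:,0].astype(float)],np.float32)
    uv=c[i]+[x,y]
    return uv.round(1),st[i,4],toplane(p,s,uv,z).round(4),cv2.minAreaRect(q)
def shift(s,tgt):
    return (rot(s["ee_rot"]).T@(np.array(tgt)-s["position"])*100).round(2)
E
python3 - <<'E'
from h import *
s=env.sense(); p=camera("top")
for n,b in dict(bar=[367,170,35,37],sq=[158,182,34,34],rd=[247,106,36,36]).items():
    r=keytop(p,s,b); print(n,r)
    print(shift(s,[r[2][0],r[2][1],.23]))
print(shift(s,[.45,.1,.23]))
E
```

```text
bar (array([386.2, 185.6]), np.int32(242), array([ 0.4693, -0.2594,  0.062 ]), ((0.46928730607032776, -0.2593001425266266), (0.07219396531581879, 0.021389158442616463), 65.36439514160156))
[-51.86 -76.14   0.13]
sq (array([171.7, 196.4]), np.int32(320), array([0.443 , 0.2867, 0.062 ]), ((0.4432195723056793, 0.28660547733306885), (0.04509817808866501, 0.04631306603550911), 17.744272232055664))
[-35.91 -23.84   0.13]
rd (array([264.4, 120.5]), np.int32(100), array([0.6395, 0.049 , 0.062 ]), ((0.6394981741905212, 0.048775482922792435), (0.02850005403161049, 0.023761142045259476), 89.6796646118164))
[-60.79 -42.06   0.13]
[-41.17 -41.77   0.13]
```

Emit:
{"fn": "drive_tool", "kwargs": {"steps": [[[-41, -42, 0], 0], [[-41, -42, 0], 0], [[-41, -42, 0], 0], [[-41, -42, 0], 0], [[-41, -42, 0], 0], [[-41, -42, 0], 0], [[-41, -42, 0], 0], [[-41, -42, 0], 0]], "grip": 1, "force": 20}}

```text
time_s: 1.92
position: [0.3211, 0.3159, 0.2316]
ee_rot: [0.0, 0.123, 0.992, 0.0]
force: [0.7, -0.5, -0.1]
finger_gap: -0.0001
finger_force: 0.0
```

Emit:
{"fn": "drive_tool", "kwargs": {"steps": [[[-19, -25, 0], 0], [[-19, -25, 0], 0], [[-19, -25, 0], 0], [[-19, -25, 0], 0], [[-19, -25, 0], 0], [[-19, -25, 0], 0], [[-19, -25, 0], 0], [[-19, -25, 0], 0]]}}

```text
time_s: 2.58
position: [0.445, 0.025, 0.2318]
ee_rot: [0.001, 0.125, 0.992, -0.001]
force: [0.1, 0.6, 0.1]
finger_gap: -0.0001
finger_force: 0.0
```

```bash
python3 -c "
from h import *
s=env.sense(); print(s['position'],s['time_s'],shift(s,[.469,-.259,.15]))"
```

```text
[0.4450077  0.02495613 0.23179213] 2.5833 [ -9.36 -26.9    8.23]
```

Emit:
{"fn": "drive_tool", "kwargs": {"steps": [[[-9.4, -27, 2], 0], [[-9.4, -27, 2], 0], [[-9.4, -27, 2], 0], [[-9.4, -27, 2], 0], [[-9.4, -27, 2], 0], [[-9.4, -27, 2], 0], [[-9.4, -27, 2], 0], [[-9.4, -27, 2], 0]]}}

```text
time_s: 3.25
position: [0.4693, -0.2627, 0.2111]
ee_rot: [0.001, 0.127, 0.992, -0.002]
force: [1.0, -0.1, 0.3]
finger_gap: 0.0
finger_force: 0.0
```

Emit:
{"fn": "drive_tool", "kwargs": {"steps": [[[0, 0, 5], 0], [[0, 0, 5], 0], [[0, 0, 5], 0]]}}

```text
time_s: 3.5
position: [0.4655, -0.2541, 0.1581]
ee_rot: [-0.004, 0.124, 0.992, 0.002]
force: [-1.0, 0.7, 0.4]
finger_gap: -0.0
finger_force: 0.0
```

Run:
```python
from h import *
s=env.sense(); p=camera("wrist"); save(p,"w1.png"); print(s["position"],s["ee_rot"],s["time_s"])
for b in nets.boxes_of(p,"bar_box")[:2]+nets.boxes_of(p,"bar_top")[:2]:
    print(b); print(keytop(p,s,b["bbox"]))
print(shift(s,[.4693,-.2594,.062]))
```

```text
[ 0.4654838  -0.25411212  0.1580922 ] [-0.00353284  0.123686    0.99231315  0.00197602] 3.5
{'bbox': [201.3, 136.5, 101.8, 97.8], 'p': 0.96}
(array([259.3, 200.6]), np.int32(2784), array([ 0.4728, -0.2529,  0.062 ]), ((0.4738749563694, -0.2574078440666199), (0.07601087540388107, 0.053973712027072906), 78.00192260742188))
{'bbox': [207.2, 175.0, 88.5, 40.1], 'p': 0.59}
(array([250.1, 198.1]), np.int32(2176), array([ 0.469 , -0.2594,  0.062 ]), ((0.4699566662311554, -0.25814318656921387), (0.07082134485244751, 0.021146424114704132), 65.14200592041016))
[-0.57 -0.45  9.6 ]
```

View pics/w1.png

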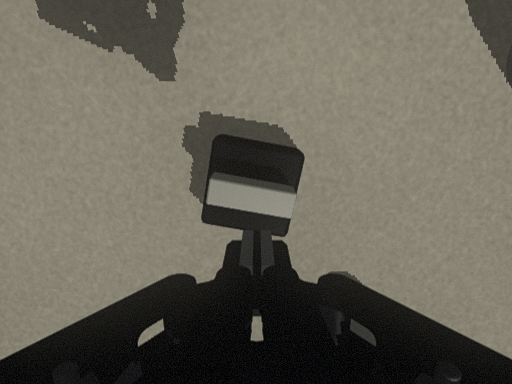

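The wrist picture shows the bar key at (250,197). It measures to (0.469,-0.259), which agrees with the top view.

Emit:
{"fn": "drive_tool", "kwargs": {"steps": [[[-0.5, -0.5, 3], 0], [[-0.5, -0.5, 6], 0], [[-0.5, -0.5, 8], 0], [[-0.5, -0.5, 8.3], 0], [[-0.5, -0.5, 8.3], 0], [[-0.5, -0.5, 8.3], 0]]}}

```text
time_s: 4.15
position: [0.4734, -0.2629, 0.0803]
ee_rot: [0.001, 0.123, 0.992, -0.001]
force: [0.3, 1.1, 0.8]
finger_gap: 0.0003
finger_force: 0.0
```

```bash
python3 -c "
from h import *
s=env.sense(); print(s['position'],s['force'],shift(s,[.469,-.259,.05]))"
```

```text
[ 0.47342004 -0.26292813  0.08034802] [0.25440082 1.1011906  0.7955455 ] [0.53 0.28 3.03]
```

Correct sideways and press slowly.

Emit:
{"fn": "drive_tool", "kwargs": {"steps": [[[0.4, 0.3, 0.8], 0], [[0.4, 0.3, 1.5], 0], [[0.4, 0.3, 1.8], 0], [[0.4, 0.3, 2.1], 0], [[0.4, 0.3, 2.4], 0], [[0.4, 0.3, 2.7], 0], [[0.4, 0.3, 2.9], 0], [[0.4, 0.3, 2.9], 0]]}}

```text
time_s: 4.82
position: [0.4691, -0.2584, 0.0497]
ee_rot: [0.0, 0.124, 0.992, 0.0]
force: [-0.8, 1.8, 7.6]
finger_gap: -0.0001
finger_force: 4.3
```

Emit:
{"fn": "drive_tool", "kwargs": {"steps": [[[0, 0, 0.1], 0], [[0, 0, 0.1], 0], [[0, 0, 0.1], 0]]}}

```text
time_s: 5.07
position: [0.4691, -0.2584, 0.0492]
ee_rot: [0.0, 0.124, 0.992, 0.0]
force: [-2.7, 2.8, 9.3]
finger_gap: -0.0002
finger_force: 4.6
```

Emit:
{"fn": "drive_tool", "kwargs": {"steps": [[[0, 0, -2], 0], [[0, 0, -5], 0], [[0, 0, -9], 0], [[0, 0, -13], 0], [[0, 0, -17], 0], [[0, 0, -17], 0], [[0, 0, -17], 0]]}}

```text
time_s: 5.65
position: [0.4708, -0.2601, 0.2214]
ee_rot: [0.003, 0.124, 0.992, -0.002]
force: [-0.4, -0.3, -0.5]
finger_gap: -0.0001
finger_force: 0.0
```

Run:
```python
from h import *
s=env.sense(); p=camera("wrist"); print(s["position"],s["time_s"])
for b in nets.boxes_of(p,"bar_top")[:2]:
    print(b)
    for z in (.062,.052): print(keytop(p,s,b["bbox"],z))
print(shift(s,[.443,.2867,.18]))
```

```text
[ 0.47083587 -0.26006552  0.22139247] 5.65
{'bbox': [220.1, 153.3, 73.9, 29.7], 'p': 0.72}
(array([256.7, 168.5]), np.int32(1406), array([ 0.4671, -0.2589,  0.062 ]), ((0.467593252658844, -0.2585068345069885), (0.0668511837720871, 0.02081998623907566), 65.0169448852539))
(array([256.7, 168.5]), np.int32(1406), array([ 0.4692, -0.2594,  0.052 ]), ((0.46972814202308655, -0.2590453326702118), (0.06906379014253616, 0.02150905504822731), 65.0169448852539))
[16.14 52.33  3.88]
```

Bar key is down and its block has not moved. On to the square.

Emit:
{"fn": "drive_tool", "kwargs": {"steps": [[[16, 52.3, 0], 0], [[16, 52.3, 0], 0], [[16, 52.3, 0], 0], [[16, 52.3, 0], 0], [[16, 52.3, 0], 0], [[16, 52.3, 0], 0], [[16, 52.3, 0], 0], [[16, 52.3, 0], 0]]}}

```text
time_s: 6.42
position: [0.4502, 0.0763, 0.2158]
ee_rot: [-0.002, 0.124, 0.992, -0.0]
force: [1.5, -0.1, 0.0]
finger_gap: 0.0002
finger_force: 0.0
```

```bash
python3 -c "
from h import *
s=env.sense(); print(s['position'],s['force'],shift(s,[.443,.2867,.2]))"
```

```text
[0.45019878 0.07627803 0.21581005] [ 1.50606055 -0.10890428  0.03970487] [ 5.86 20.22  1.58]
```

Emit:
{"fn": "drive_tool", "kwargs": {"steps": [[[5.8, 20.2, 0], 0], [[5.8, 20.2, 0], 0], [[5.8, 20.2, 0], 0], [[5.8, 20.2, 2], 0], [[5.8, 20.2, 6], 0], [[5.8, 20.2, 6], 0], [[5.8, 20.2, 6], 0], [[5.8, 20.2, 6], 0]]}}

```text
time_s: 7.08
position: [0.4429, 0.2838, 0.1548]
ee_rot: [-0.003, 0.123, 0.992, -0.002]
force: [1.0, -0.2, -0.2]
finger_gap: 0.0001
finger_force: 0.0
```

Run:
```python
from h import *
s=env.sense(); p=camera("wrist"); save(p,"w2.png"); print(s["position"],s["time_s"])
for b in nets.boxes_of(p,"square_top")[:3]+nets.silhouettes(p,"square_top")[:3]:
    print(b["bbox"],b["p"]); print(keytop(p,s,b["bbox"]))
print(shift(s,[.443,.2867,.075]))
```

```text
[0.44287847 0.28379049 0.15480448] 7.0833
[261.0, 1.3, 50.9, 10.6] 0.9
(array([296.9,   7.7]), np.int32(248), array([0.3246, 0.3412, 0.062 ]), ((0.32259440422058105, 0.33731797337532043), (0.02735677920281887, 0.005935498978942633), 75.85921478271484))
[226.0, 148.2, 76.4, 82.5] 0.84
(array([262.9, 191.7]), np.int32(3248), array([0.4428, 0.2889, 0.062 ]), ((0.44348856806755066, 0.2885865867137909), (0.04495423287153244, 0.04533404856920242), 17.315738677978516))
[406.9, 164.1, 85.1, 78.1] 0.94
(array([461.9, 206.5]), np.int32(4277), array([0.4921, 0.4371, 0.062 ]), ((0.49153825640678406, 0.431537389755249), (0.05565180629491806, 0.06921657919883728), 87.16987609863281))
[260.8, 1.8, 48.9, 8.1] 0.83
(array([298.2,   6.5]), np.int32(150), array([0.3241, 0.3421, 0.062 ]), ((0.32278069853782654, 0.3392966687679291), (0.02065134607255459, 0.004151844885200262), 75.8579330444336))
[225.9, 149.9, 76.2, 78.0] 0.81
(array([262.9, 191.6]), np.int32(3242), array([0.4427, 0.2889, 0.062 ]), ((0.44348856806755066, 0.2885865867137909), (0.04495423287153244, 0.04533404856920242), 17.315738677978516))
[0.01 0.33 7.98]
```

View pics/w2.png

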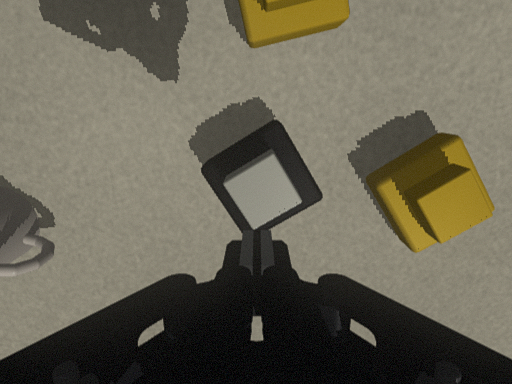

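The white square key on the black block is at (262,191), which measures to (0.443,0.288). The yellow blocks are clear of the fingers.

Emit:
{"fn": "drive_tool", "kwargs": {"steps": [[[0, 0.4, 3], 0], [[0, 0.4, 5.5], 0], [[0, 0.4, 7], 0], [[0, 0.4, 7.5], 0], [[0, 0.4, 7.5], 0], [[0, 0.4, 7.5], 0]]}}

```text
time_s: 7.73
position: [0.4479, 0.2882, 0.0846]
ee_rot: [0.001, 0.124, 0.992, 0.0]
force: [0.2, 0.6, 0.7]
finger_gap: 0.0003
finger_force: 0.0
```

```bash
python3 -c "
from h import *
s=env.sense(); print(s['position'],s['force'],shift(s,[.443,.288,.05]))"
```

```text
[0.44786914 0.28817075 0.08459196] [0.16272736 0.63447282 0.68113619] [ 0.47 -0.14  3.46]
```

Emit:
{"fn": "drive_tool", "kwargs": {"steps": [[[0.4, -0.1, 1], 0], [[0.4, -0.1, 1.8], 0], [[0.4, -0.1, 2.2], 0], [[0.4, -0.1, 2.5], 0], [[0.4, -0.1, 2.8], 0], [[0.4, -0.1, 3.1], 0], [[0.4, -0.1, 3.4], 0], [[0.4, -0.1, 3.4], 0]]}}

```text
time_s: 8.4
position: [0.4425, 0.2884, 0.0495]
ee_rot: [-0.0, 0.124, 0.992, -0.0]
force: [-3.4, -1.2, 7.8]
finger_gap: -0.0
finger_force: 4.4
```

Emit:
{"fn": "drive_tool", "kwargs": {"steps": [[[0, 0, 0.1], 0], [[0, 0, 0.1], 0], [[0, 0, 0.1], 0]]}}

```text
time_s: 8.65
position: [0.4425, 0.2885, 0.0491]
ee_rot: [-0.0, 0.124, 0.992, -0.0]
force: [-2.9, -2.1, 9.2]
finger_gap: -0.0001
finger_force: 4.7
```

Emit:
{"fn": "drive_tool", "kwargs": {"steps": [[[0, 0, -2], 0], [[0, 0, -5], 0], [[0, 0, -9], 0], [[0, 0, -13], 0], [[0, 0, -17], 0], [[0, 0, -17], 0], [[0, 0, -17], 0]]}}

```text
time_s: 9.23
position: [0.4451, 0.2898, 0.2215]
ee_rot: [0.003, 0.124, 0.992, 0.002]
force: [-0.6, -0.1, -0.1]
finger_gap: 0.0
finger_force: 0.0
```

Run:
```python
from h import *
s=env.sense(); p=camera("wrist"); print(s["position"],s["time_s"])
for b in nets.boxes_of(p,"square_top")[:3]:
    print(b)
    for z in (.062,.052): print(keytop(p,s,b["bbox"],z)[1:])
print(shift(s,[.6395,.049,.18]))
```

```text
[0.44511069 0.2898022  0.22152197] 9.2333
{'bbox': [226.5, 138.2, 56.7, 62.0], 'p': 0.64}
(np.int32(1972), array([0.441 , 0.2895, 0.062 ]), ((0.4414904713630676, 0.28917112946510315), (0.043929558247327805, 0.043850429356098175), 17.11297607421875))
(np.int32(1972), array([0.4431, 0.2889, 0.052 ]), ((0.4436176121234894, 0.28859859704971313), (0.04538261890411377, 0.04530085623264313), 17.11301612854004))
{'bbox': [370.4, 149.8, 64.2, 65.0], 'p': 0.61}
(np.int32(3150), array([0.4961, 0.4322, 0.062 ]), ((0.49330559372901917, 0.42807719111442566), (0.06396645307540894, 0.06800395995378494), 81.57072448730469))
(np.int32(3150), array([0.5   , 0.4363, 0.052 ]), ((0.4971465766429901, 0.4320993423461914), (0.06608231365680695, 0.07025333493947983), 81.57069396972656))
{'bbox': [247.0, 2.4, 59.7, 25.5], 'p': 0.55}
(np.int32(1116), array([0.3153, 0.3448, 0.062 ]), ((0.316155344247818, 0.3438557982444763), (0.04652779549360275, 0.019152481108903885), 75.90909576416016))
(np.int32(1116), array([0.3133, 0.346 , 0.052 ]), ((0.3141367435455322, 0.3450920879840851), (0.04806680977344513, 0.019786007702350616), 75.90909576416016))
[-24.72 -18.6    4.2 ]
```

Square is down and in place. On to the round key.

Emit:
{"fn": "drive_tool", "kwargs": {"steps": [[[-24.7, -18.6, 0], 0], [[-24.7, -18.6, 0], 0], [[-24.7, -18.6, 0], 0], [[-24.7, -18.6, 0], 0], [[-24.7, -18.6, 0], 0], [[-24.7, -18.6, 0], 0], [[-24.7, -18.6, 0], 0], [[-24.7, -18.6, 2], 0]]}}

```text
time_s: 10.0
position: [0.6412, 0.0433, 0.1993]
ee_rot: [0.003, 0.125, 0.992, -0.001]
force: [1.8, 0.3, 0.1]
finger_gap: -0.0004
finger_force: 0.0
```

```bash
python3 -c "
from h import *
s=env.sense(); print(s['position'],shift(s,[.6395,.049,.155]))"
```

```text
[0.64122015 0.0432515  0.1992624 ] [0.34 0.51 4.42]
```

Emit:
{"fn": "drive_tool", "kwargs": {"steps": [[[0, 0, 2.5], 0], [[0, 0, 4.2], 0], [[0, 0, 4.2], 0], [[0, 0, 4.2], 0], [[0, 0, 4.2], 0]]}}

```text
time_s: 10.42
position: [0.6361, 0.0478, 0.1558]
ee_rot: [-0.001, 0.123, 0.992, -0.0]
force: [-0.6, 0.2, 0.8]
finger_gap: 0.0005
finger_force: 0.0
```

Run:
```python
from h import *
s=env.sense(); p=camera("wrist"); save(p,"w3.png"); print(s["position"],s["time_s"])
for b in nets.boxes_of(p,"round_top")[:3]:
    print(b); print(keytop(p,s,b["bbox"]))
print(shift(s,[.6395,.049,.075]))
```

```text
[0.63605272 0.04781302 0.15584226] 10.4167
{'bbox': [241.5, 172.1, 38.9, 41.9], 'p': 0.75}
(array([259.9, 196.3]), np.int32(1023), array([0.6399, 0.0501, 0.062 ]), ((0.6398380994796753, 0.0501515194773674), (0.028199657797813416, 0.027745654806494713), 75.817626953125))
[-0.31  0.2   8.08]
```

View pics/w3.png

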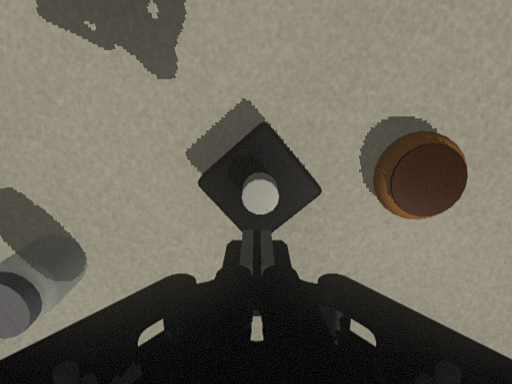

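The round key is at (260,195), which measures to (0.640,0.050). The doughnut and jar are well clear.

Emit:
{"fn": "drive_tool", "kwargs": {"steps": [[[-0.3, 0.3, 3], 0], [[-0.3, 0.3, 5.5], 0], [[-0.3, 0.3, 7], 0], [[-0.3, 0.3, 7.5], 0], [[-0.3, 0.3, 7.5], 0], [[-0.3, 0.3, 7.5], 0]]}}

```text
time_s: 11.02
position: [0.6411, 0.0499, 0.0828]
ee_rot: [0.001, 0.123, 0.992, 0.0]
force: [0.5, -0.4, 0.0]
finger_gap: 0.0001
finger_force: 0.0
```

```bash
python3 -c "
from h import *
s=env.sense(); print(s['position'],s['force'],shift(s,[.640,.050,.05]))"
```

```text
[0.64109873 0.04994501 0.08275018] [ 0.49784246 -0.3599557   0.04182224] [ 0.11 -0.02  3.27]
```

Emit:
{"fn": "drive_tool", "kwargs": {"steps": [[[0.1, 0, 0.9], 0], [[0.1, 0, 1.6], 0], [[0.1, 0, 2.0], 0], [[0.1, 0, 2.3], 0], [[0.1, 0, 2.6], 0], [[0.1, 0, 2.9], 0], [[0.1, 0, 3.2], 0], [[0.1, 0, 3.2], 0]]}}

```text
time_s: 11.68
position: [0.6394, 0.05, 0.0498]
ee_rot: [0.0, 0.124, 0.992, 0.0]
force: [-2.0, -0.3, 7.6]
finger_gap: -0.0
finger_force: 4.2
```

Emit:
{"fn": "drive_tool", "kwargs": {"steps": [[[0, 0, 0.1], 0], [[0, 0, 0.1], 0], [[0, 0, 0.1], 0]]}}

```text
time_s: 11.93
position: [0.6395, 0.05, 0.0495]
ee_rot: [0.0, 0.124, 0.992, 0.0]
force: [-2.6, -0.1, 9.6]
finger_gap: -0.0001
finger_force: 4.4
```

Emit:
{"fn": "drive_tool", "kwargs": {"steps": [[[0, 0, -2], 0], [[0, 0, -5], 0], [[0, 0, -9], 0], [[0, 0, -13], 0], [[0, 0, -17], 0], [[0, 0, -17], 0], [[0, 0, -17], 0]]}}

```text
time_s: 12.52
position: [0.6416, 0.0499, 0.2219]
ee_rot: [0.004, 0.124, 0.992, 0.0]
force: [0.1, -0.3, -0.2]
finger_gap: -0.0002
finger_force: 0.0
```

Run:
```python
from h import *
s=env.sense(); p=camera("wrist"); print(s["position"],s["time_s"],s["force"])
for b in nets.boxes_of(p,"round_top")[:2]:
    print(b)
    for z in (.062,.052): print(keytop(p,s,b["bbox"],z)[1:])
p=camera("side"); save(p,"s2.png")
```

```text
[0.6416354  0.04989014 0.22190983] 12.5167 [ 0.144934   -0.27705467 -0.19401287]
{'bbox': [240.8, 152.3, 32.6, 32.3], 'p': 0.68}
(np.int32(636), array([0.638 , 0.0507, 0.062 ]), ((0.6381238102912903, 0.050601642578840256), (0.026397710666060448, 0.026866547763347626), 75.77214050292969))
(np.int32(636), array([0.6402, 0.0502, 0.052 ]), ((0.6402552127838135, 0.05005594342947006), (0.027270060032606125, 0.02775435708463192), 75.77233123779297))
{'bbox': [352.9, 116.6, 71.4, 76.1], 'p': 0.36}
(np.int32(552), array([0.6891, 0.1795, 0.062 ]), ((0.6854150891304016, 0.17357957363128662), (0.06907302886247635, 0.026699809357523918), 84.23145294189453))
(np.int32(552), array([0.6929, 0.1832, 0.052 ]), ((0.6891093254089355, 0.1770978420972824), (0.07135564088821411, 0.027582161128520966), 84.2314682006836))
```

View pics/s2.png

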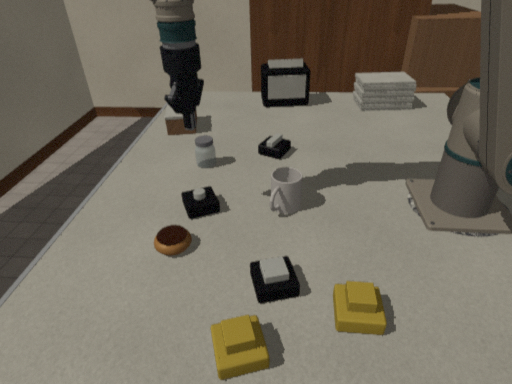

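The side view shows all three keys lower (bar at (276,142), square at (274,268), round at (199,194)). Nothing has moved and the hand is clear.

```bash
python3 -c "
from station import env
print(env.finish_job())"
```

```text
the job is handed in; nothing more can be done
None
```

The bar, square and round keys were pressed in that order and stayed in, nothing on the counter moved noticeably, the hand ended clear, and the job is handed in (its verdict was not shown).

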